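Clear the light panel, then unlock and hold the exposure lever

TASK

We need a blank exposure of the empty light panel: first put the two pottery finds (the little juglet and the brown spindle whorl) in the wooden finds tray and the black-and-white scale bar in the blue kit tray, setting the pottery down gently rather than dropping it. Only then flip the red safety catch on the grey control box right over, so that its arm is out of the lever's way, pull the yellow-handled lever all the way towards the robot's side of the box with the gripper's fingers, and finish while still holding it there against its spring. The lever must not be pulled before the catch is flipped, and everything else on the table stays where it is.

Things in the scene. Friction and masses are not known exactly. Their poses are not given: they have to be found in the camera images.
- panel: Light panel, a fixed flat slab 240 x 200 x 30 mm with a black frame and a glowing white top; origin at the centre of its underside on the table, x along its 240 mm side, z up. Its top is 30 mm above the table; juglet, whorl and scale bar start on it, their centres at least 95 mm apart.
- juglet: Miniature terracotta juglet standing upright on the panel, round, 56 mm high; belly 42 mm in diameter from 14 to 32 mm up, neck 18 mm in diameter at 50 mm, foot 30 mm in diameter. About 70 g. Origin at the centre of its foot, z up.
- whorl: Brown pottery spindle whorl, a round double cone lying flat, 24 mm high, 40 mm in diameter from 9 to 15 mm up, 24 mm in diameter at the top and the bottom. About 40 g. Origin at the centre of its underside, z up.
- scale_bar: Photographic scale bar lying flat, black with white squares, 80 x 18 x 12 mm, about 40 g. Origin at the centre of its underside, x along its 80 mm length, z up.
- finds_tray: Light wooden open tray for finds, 150 x 150 mm outside, walls 45 mm high and 4 mm thick, floor 4 mm thick, fixed. Origin at the centre of its underside, z up. The finds tray and the kit tray may stand in either place.
- kit_tray: Blue plastic open tray for photographic kit, same size as the finds tray (150 x 150 x 45 mm, walls and floor 4 mm), fixed. Origin at the centre of its underside, z up.
- control_box: Grey exposure control box, 180 (x) x 150 (y) x 60 mm high, fixed. Origin at the centre of its underside; its -x side is the front, which faces roughly towards the robot, z up. The lever and its catch stand on its top.
- lever (a joint): Lever hinged about the box's y axis at (30, -20, 55) mm in the box frame, 110 mm from hinge to mid-grip. 0 = rest, leaning 0.3 rad to the box's +x (back); grows as the grip is pulled to -x (front), to a stop at 0.7 (leaning 0.4 rad to the front). A spring returns it to 0: 2 N at the grip at rest, 5 N at full pull. With the catch closed, the catch's arm stops its stem after about 0.1 rad.
- lever_grip (a point): Middle of the lever's yellow grip, a round bar 18 mm in diameter and 70 mm long along the box's y axis, on a steel stem 12 mm in diameter; about 160 mm above the table (about 165 mm when the lever is upright).
- catch (a joint): Red safety catch, hinged along the box's x axis at y = +55, z = 92 mm in the box frame. 0 (to 0.06 at the start) = closed: its arm, a 10 mm rod 95 mm long at x = +28 mm, lies level towards -y across the front of the lever's stem. Grows as the tab is pushed to the box's +y and the arm rises, to a stop at 1.3. Friction (1 to 2 N at the tab) keeps it where left; the stem is clear beyond 0.75 rad.
- catch_tab (a point): Top end of the catch's red thumb tab, a flat plate 26 mm wide along the box's x, 7 mm thick and about 50 mm long from the hinge, at x = -40 mm in the box frame. When closed, the tab rises from the hinge leaning 0.5 rad to the box's -y, its top 136 mm above the table; fully flipped it leans 0.8 rad to +y.
- catch_hinge (a point): Point on the catch's hinge line below the tab: x = -40, y = +55, z = 92 mm in the box frame.
- amphora: Bystander: terracotta amphora with two handles, 135 mm high, 84 mm in diameter, at the back. Origin at the centre of its foot.
- brush: Bystander: dusting brush, 160 mm long, lying beyond the control box on the robot's right.
- loupe: Bystander: round magnifier with a clear foot and a black top, 50 mm in diameter, 40 mm high. Origin at the centre of its underside.
- film_can: Bystander: black film can with a grey cap, 32 mm in diameter, 50 mm high. Origin at the centre of its underside.
- colour_chart: Bystander: black card with coloured patches, 70 x 100 x 6 mm, lying flat. Origin at the centre of its underside.
- lens_cap: Bystander: round black lens cap, 62 mm in diameter, 9 mm high, lying flat. Origin at the centre of its underside.
Mind the look-alikes: they are no part of the job. There is more than one size of the control_box; the one meant has the size given above.

How it is judged:
By the outcome, as a careful person would: the job done as asked, in the order asked, and still so for the second after the job is handed in, while the arm keeps its last pose, push and grip.
It also fails if it takes over 72 s, if anything falls off the work surface, if the arm or the gripper's body presses on something with over 40 N, if the wrist force passes 120 N, or if a joint passes its speed limit or range.

ROBOT

A 7-joint arm with a two-finger parallel gripper is mounted at the origin on the work surface. World frame = base frame: x ahead of the robot, y to its left, z up, the work surface at z = 0. Lengths are in m, angles in rad, forces in N, time in s.
With the tool pointing down it reaches from about 0.4 to 0.85 m from the base axis. Payload 10.4 kg.
Tool frame: the origin (TCP) lies midway between the tips of the shut fingers; the grasp point (between the pads) lies 19 mm behind it; z points along the fingers, y is the line along which they close (so a half turn about z gives the same grasp; the last joint's range is limited). The gripper opens to 85 mm and grips with 20 to 120 N. Pads are 22 mm wide; open, the fingers measure 114 mm over their backs; the gripper's body (76 mm by 85 mm) begins 54 mm behind the grasp point. The pads swing forward as they close: fully open they stand 13 mm farther back than shut.
Start: joints at [-1.159, 0.332, -0.065, 1.46, 0.022, 1.35, -0.088], TCP at [0.263, 0.567, 0.231] pointing down, gripper open.
Joint ranges: [-2.6, 2.6], [-0.5, 2.12], [-1.47, 1.34], [0.16, 2.42], [-1.27, 4.41], [0.06, 2.06], [-2.6, 2.6]. Speed limits (rad/s): [2.22, 2.22, 2.79, 2.79, 3.14, 3.14, 3.14].

INTERFACE

Orientations are given as a rotation vector (axis times angle).
In Python, from cell import ctrl gives the robot as it stands.
- The arm moves only by the tool play_rows, never from a script. Its argument "series" is a list of rows, each a list of 5 numbers: the shift along the tool's x, y, z in mm, then the turn about the tool's z in degrees, then the finger opening in mm, from 0 to 85.4. A call has 1 to 10 rows; each row shifts and turns the commanded pose from where the row before left it, along the tool's axes as they then stand; what a row does not reach is not made up. A row lasts 1/10 s, in which the tool goes at most 50 mm and 8.59 degrees, less where a joint would pass 70% of its speed; a pose out of reach is approached as far as the arm can. A call is refused whole if a number of a shift passes 50 or a number of a turn 8.59, either way. A call with a gripper value outside its range is refused whole. The fingers move at their own pace and stop on an object; "newtons" is the grip in N (left out, the last holds). Time passes only in rows, so rows that do not move let the fingers close. It gives the time, the measured TCP pose, the force, the opening and the grip force at its end, in the units of the state.
- ctrl.state(): the state, without advancing time (a new reading comes with each control period).
- ctrl.snapshot(name): name is "scene" or "top"; returns the picture (400x640x3 uint8, red, green, blue); there is no depth.
- ctrl.camera_info(name): a dict with "fx", "fy", "cx", "cy" (pixels), "dist" ([k1, k2, p1, p2, k3] as OpenCV has them; the pictures are not rectified), "world_to_cam" (4x4, takes a point from world to camera coordinates). Camera axes: x right, y down, z forward; pixel columns grow to the right and rows downward; lengths in m; the calibration is good to about 2 mm. A picture is of the moment at which its call begins. camera_info takes no time and is no camera call.
- ctrl.hand_in(): hands the job in; it is judged then, once.
The state is a dict: "time_s": time; "q": joint angles; "joint_vel": joint speeds; "effort": joint torques, N m; "tcp_pos": TCP position; "tcp_rot": TCP orientation; "wrist_force": force on the tool from outside, world axes, zero at the start; "torque": the same for the moment, N m; "finger_gap": finger opening in m; "gripper_force": force on a finger pad.
Only numpy, scipy, OpenCV 4.12 (cv2) and the standard library are available. Lean on these libraries where they do the work, as an engineer would, in place of code of your own. Each camera call takes 0.05 s, during which the arm holds its last target. There are 200 camera calls.

## Working session

There is one attempt and no reset: what is moved stays moved. The work goes in short steps, Python scripts to look and compute and a tool call to move; the robot and the scene stay as the last step left them, time stands still between calls to the robot, and variables do not carry over. Pictures are saved under pics/ and viewed, at most 10 in all, crops included, and the job is handed in when it is done.

Besides the shell and the picture viewer there is one more tool, called after "Emit:" by a JSON object that holds its "api" and its "payload". play_rows: Moves the arm, as the interface text tells. Its arguments: {"type":"object","properties":{"series":{"type":"array","items":{"type":"array","items":{"type":"number"}}},"newtons":{"type":"number"}},"required":["series"]}

```bash
mkdir -p pics; ls; python3 - <<'E'
from cell import ctrl
import cv2
s=ctrl.state(); print({k:s[k] for k in('time_s','tcp_pos','tcp_rot','finger_gap')})
for n in('scene','top'):
    cv2.imwrite(f'pics/{n}0.png',cv2.cvtColor(ctrl.snapshot(n),cv2.COLOR_RGB2BGR)); i=ctrl.camera_info(n); print(n,i)
E
```

```text
pics
{'time_s': 0.0, 'tcp_pos': array([0.26312143, 0.56650748, 0.23051017]), 'tcp_rot': array([-6.77553950e-01, -3.06741380e+00,  2.16995285e-03]), 'finger_gap': 0.08535826160824102}
scene {'fx': 377.45614685982264, 'fy': 377.45614685982264, 'cx': 315.8980916481745, 'cy': 199.84304395298682, 'dist': array([0.02105583, 0.        , 0.        , 0.        , 0.        ]), 'world_to_cam': array([[-0.69150237,  0.7220531 ,  0.02153597,  0.41611641],
       [ 0.40070667,  0.40821689, -0.82023968, -0.08002538],
       [-0.60104795, -0.55856808, -0.57161444,  1.22791418],
       [ 0.        ,  0.        ,  0.        ,  1.        ]])}
top {'fx': 499.8595813471919, 'fy': 499.8595813471919, 'cx': 318.2540694278702, 'cy': 199.567537112724, 'dist': array([0.04465027, 0.        , 0.        , 0.        , 0.        ]), 'world_to_cam': array([[ 0.08329536, -0.9965033 ,  0.00656214, -0.09677045],
       [-0.9758924 , -0.08290205, -0.20189423,  0.54412585],
       [ 0.20173228,  0.01041291, -0.97938535,  1.32864706],
       [ 0.        ,  0.        ,  0.        ,  1.        ]])}
```

View pics/top0.png

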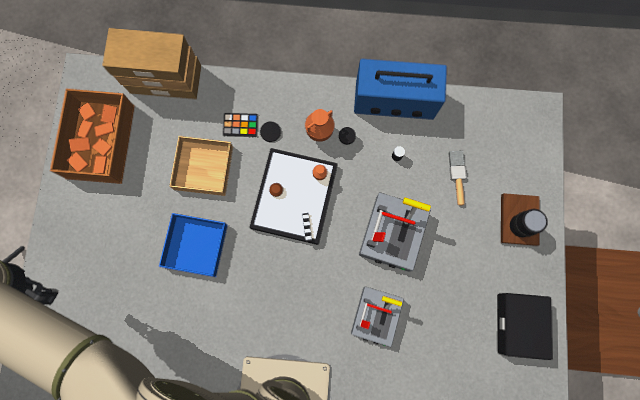

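View pics/scene0.png

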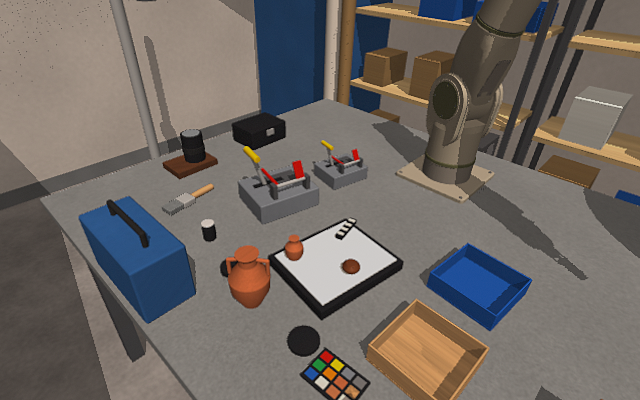

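The top view shows the juglet at (320,172), the whorl at (276,190) and the scale bar at (307,226). The finds tray is at (202,165) and the kit tray at (195,245).

Look-alikes:
- **Control box:** large box at (397,232), small box at (380,317). I choose the large one.
- **Juglet:** the amphora at (320,124) could be mistaken for it.
- **Whorl:** the lens cap at (270,131) and the loupe at (347,135) are black, so they are not it.
- **Trays:** the orange crate at (92,137) is not the finds tray.

Next I take a close crop and measure.

```bash
cat > h.py <<'E'
import numpy as np, cv2
from cell import ctrl
def ray(n,uv):
    i=ctrl.camera_info(n); K=np.array([[i['fx'],0,i['cx']],[0,i['fy'],i['cy']],[0,0,1]])
    p=cv2.undistortPoints(np.array([[uv]],float),K,i['dist'])[0,0]
    T=i['world_to_cam']; R=T[:3,:3]; return -R.T@T[:3,3], R.T@np.array([p[0],p[1],1])
def onz(n,uv,z):
    c,d=ray(n,uv); return c+d*(z-c[2])/d[2]
def tri(a,b):
    (c1,d1),(c2,d2)=ray('top',a),ray('scene',b)
    t=np.linalg.lstsq(np.c_[d1,-d2],c2-c1,rcond=None)[0]
    p,q=c1+d1*t[0],c2+d2*t[1]; return (p+q)/2,np.linalg.norm(p-q)
def proj(n,P):
    i=ctrl.camera_info(n); K=np.array([[i['fx'],0,i['cx']],[0,i['fy'],i['cy']],[0,0,1]]);T=i['world_to_cam']
    return cv2.projectPoints(np.atleast_2d(np.array(P,float)),cv2.Rodrigues(T[:3,:3])[0],T[:3,3],K,i['dist'])[0][:,0]
def blobs(img,lo,hi,box=None,amin=15):
    h=cv2.cvtColor(img,cv2.COLOR_RGB2HSV); m=cv2.inRange(h,np.array(lo),np.array(hi))
    if box: z=np.zeros_like(m); x0,y0,x1,y1=box; z[y0:y1,x0:x1]=m[y0:y1,x0:x1]; m=z
    n,l,s,c=cv2.connectedComponentsWithStats(m)
    return [(s[k,4],c[k].round(1),cv2.minAreaRect(np.argwhere(l==k)[:,::-1].astype(np.float32))) for k in range(1,n) if s[k,4]>=amin]
E
python3 - <<'E'
from h import *
im={n:cv2.cvtColor(cv2.imread(f'pics/{n}0.png'),cv2.COLOR_BGR2RGB) for n in('top','scene')}
for nm,lo,hi,bt,bs in [('orange',(3,100,50),(15,255,255),(250,150,340,245),(270,215,405,315)),('yellow',(22,150,100),(33,255,255),(360,180,440,320),(220,130,350,190)),('red',(0,200,120),(2,255,255),(355,180,440,345),(230,140,370,220)),('white',(0,0,200),(180,40,255),(245,145,340,245),(265,215,405,315)),('blue',(105,150,60),(120,255,255),(150,200,235,285),(420,235,540,330)),('wood',(10,60,100),(22,200,255),(165,130,240,200),(360,290,500,400))]:
    for n,b in(('top',bt),('scene',bs)):
        for x in blobs(im[n],lo,hi,b): print(nm,n,x[0],x[1],cv2.boxPoints(x[2]).round().astype(int).tolist())
t=cv2.imread('pics/top0.png')[150:350,240:450]; s=cv2.imread('pics/scene0.png')[130:230,220:380]
c=np.zeros((600,790,3),np.uint8); t=cv2.resize(t,(420,400)); c[:400,:420]=t; s=cv2.resize(s,(368,230)); c[:230,422:]=s
cv2.imwrite('pics/crop.png',cv2.resize(cv2.imread('pics/top0.png')[150:350,240:450],(630,600),interpolation=cv2.INTER_CUBIC))
E
```

```text
orange top 171 [319.4 171.9] [[313, 165], [326, 165], [326, 179], [313, 179]]
orange top 136 [275.6 189.3] [[270, 183], [282, 183], [282, 196], [270, 196]]
orange scene 357 [293.7 247.7] [[285, 234], [302, 234], [302, 260], [285, 260]]
orange scene 194 [350.7 266.3] [[342, 260], [359, 260], [359, 273], [342, 273]]
yellow top 187 [416.3 203.9] [[402, 203], [404, 196], [431, 205], [429, 212]]
yellow top 94 [391.2 300.7] [[381, 300], [382, 296], [402, 301], [400, 306]]
yellow scene 48 [327.  144.7] [[320, 143], [322, 140], [333, 147], [331, 150]]
yellow scene 124 [251.2 153.7] [[242, 149], [247, 145], [261, 159], [256, 163]]
red top 96 [397.9 217.6] [[381, 214], [382, 211], [415, 221], [414, 224]]
red top 89 [378.7 236.4] [[373, 240], [374, 231], [384, 232], [383, 241]]
red top 48 [379.1 308.1] [[367, 306], [367, 303], [391, 311], [390, 313]]
red top 52 [365.1 324. ] [[360, 326], [362, 320], [370, 322], [368, 328]]
red scene 45 [355.1 154.4] [[352, 150], [356, 149], [358, 158], [354, 159]]
red scene 18 [336.5 159.7] [[332, 158], [332, 156], [341, 162], [340, 163]]
red scene 128 [297.8 169. ] [[292, 162], [300, 160], [303, 176], [296, 178]]
red scene 51 [269.1 176.3] [[260, 170], [262, 168], [277, 183], [276, 184]]
white top 4037 [292.3 195.7] [[254, 224], [271, 151], [332, 166], [315, 238]]
white top 16 [307.9 237.3] [[306, 236], [310, 236], [310, 239], [306, 239]]
white scene 4334 [335.4 262. ] [[276, 255], [361, 203], [395, 259], [310, 311]]
blue top 3111 [192.9 244.6] [[159, 266], [170, 211], [227, 223], [216, 277]]
blue scene 5051 [478.4 284.8] [[422, 283], [461, 229], [534, 281], [495, 335]]
wood top 116 [174.9 159.7] [[165, 185], [179, 135], [185, 137], [172, 186]]
wood top 2291 [202.4 165.9] [[174, 187], [182, 135], [230, 141], [223, 194]]
wood scene 7743 [425.6 354. ] [[357, 359], [408, 289], [492, 349], [441, 420]]
```

View pics/crop.png

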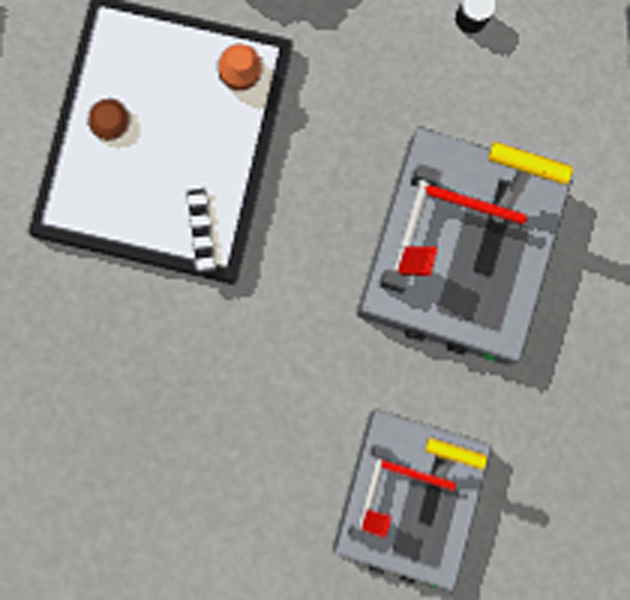

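The crop confirms the juglet, the whorl and the scale bar, whose ends are at full-image (306,214) and (309,240). The large box is the right one: its grip is at (416,204), its tab at (379,236) and its arm runs (382,213)–(415,222). Now the world positions.

```bash
python3 - <<'E'
from h import *
np.set_printoptions(precision=4,suppress=True)
print('jug',tri((319.4,171.9),(293.7,247.7)),onz('top',(319.4,171.9),.062))
print('whorl',tri((275.6,189.3),(350.7,266.3)),onz('top',(275.6,189.3),.046))
b=np.array([onz('top',p,.042) for p in((305.7,213.3),(308.7,240.5))]); print('bar',b.mean(0),b[1]-b[0])
print('amph',onz('top',(320,124),.08))
for nm,P,z in(('blue',[[159,266],[170,212],[228,223],[217,277]],.03),('wood',[[170,187],[180,136],[232,141],[225,194]],.04)):
    w=np.array([onz('top',p,z) for p in P]); print(nm,w.mean(0),w-w.mean(0))
c=np.array([onz('top',(240+u/3,150+v/3),.06) for u,v in((418,128),(575,170),(520,360),(358,315))]); print('box',c.mean(0),'\n',c)
for a,s in(((416.3,203.9),(251.2,153.7)),((378.7,236.4),(297.8,169))): print(tri(a,s))
def ax(p,q,z): d=onz('top',q,z)-onz('top',p,z); return np.degrees(np.arctan2(d[1],d[0]))
print('grip axis',ax((430,208.5),(403,199.5),.16),'arm axis',ax((414.5,222.5),(381.5,212.5),.092))
E
```

```text
jug (array([ 0.6285, -0.0464,  0.0563]), np.float64(0.0024537723916797727)) [ 0.6278 -0.0474  0.062 ]
whorl (array([0.5715, 0.0724, 0.0421]), np.float64(0.0029364739409192017)) [0.5715 0.0708 0.046 ]
bar [ 0.4739 -0.0265  0.042 ] [-0.0749 -0.0149  0.    ]
amph [ 0.7614 -0.0379  0.08  ]
blue [0.4013 0.2818 0.03  ] [[-0.0668  0.0852  0.    ]
 [ 0.084   0.0772  0.    ]
 [ 0.0665 -0.0871  0.    ]
 [-0.0837 -0.0753  0.    ]]
wood [0.6275 0.2864 0.04  ] [[-0.0732  0.0796 -0.    ]
 [ 0.0776  0.0725  0.    ]
 [ 0.0758 -0.0767  0.    ]
 [-0.0801 -0.0754 -0.    ]]
box [ 0.4812 -0.2689  0.06  ] 
 [[ 0.5832 -0.2177  0.06  ]
 [ 0.556  -0.3633  0.06  ]
 [ 0.379  -0.3208  0.06  ]
 [ 0.4066 -0.174   0.06  ]]
(array([ 0.5374, -0.3008,  0.1617]), np.float64(0.0026560626386921016))
(array([ 0.4525, -0.2154,  0.1172]), np.float64(0.0027894074291304896))
grip axis 75.81258534750344 arm axis 77.60964281695257
```

```bash
cat > to.py <<'E'
# usage: to.py yaw_deg x y z [x y z ...]  -> turn, then tool-frame shifts in mm
import sys, numpy as np
from scipy.spatial.transform import Rotation as R
from cell import ctrl
s=ctrl.state(); M=R.from_rotvec(s['tcp_rot']).as_matrix(); y0=np.degrees(np.arctan2(M[1,1],M[0,1]))
a=list(map(float,sys.argv[1:])); t=(y0-a[0]+90)%180-90
M=M@R.from_euler('z',t,degrees=True).as_matrix(); p=s['tcp_pos']
print('t',s['time_s'],'tcp',p.round(4),'yaw',round(y0,1),'turn',round(t,1),'gap',round(s['finger_gap'],4),'F',np.round(s['wrist_force'],1),'tilt',M[:2,2].round(4))
for k in range(1,len(a),3):
    q=np.array(a[k:k+3]); print((M.T@(q-p)*1000).round(1)); p=q
E
echo ok
```

```text
ok
```

Emit:
{"api": "play_rows", "payload": {"series": [[0, 0, 0, -7.3, 85], [0, 0, 0, -7.3, 85], [0, 0, 0, -7.3, 85], [-27.9, -39.8, 8.4, 0, 85], [-27.9, -39.8, 8.4, 0, 85], [-27.9, -39.8, 8.4, 0, 85], [-27.9, -39.8, 8.4, 0, 85], [-27.9, -39.8, 8.4, 0, 85], [-27.9, -39.8, 8.4, 0, 85], [-27.9, -39.8, 8.4, 0, 85]], "newtons": 25}}

```text
time_s: 1.1
tcp_pos: [0.4442, 0.2765, 0.1721]
tcp_rot: [-0.083, -3.14, -0.0]
wrist_force: [1.5, 0.5, 0.9]
finger_gap: 0.0848
gripper_force: 0.0
```

Emit:
{"api": "play_rows", "payload": {"series": [[-27.9, -39.8, 8.4, 0, 85], [-27.9, -39.8, 8.4, 0, 85], [-27.9, -39.8, 8.4, 0, 85], [-27.9, -39.8, 8.4, 0, 85], [-27.9, -39.8, 8.4, 0, 85], [0, 0, 0, 0, 85], [0, 0, 0, 0, 85]]}}

```text
time_s: 1.8
tcp_pos: [0.5724, 0.0709, 0.1298]
tcp_rot: [-0.087, -3.139, 0.001]
wrist_force: [-0.4, 1.3, 0.1]
finger_gap: 0.085
gripper_force: 0.0
```

```bash
python3 to.py 87 .572 .0715 .03; python3 - <<'E'
from h import *
a=ctrl.snapshot('scene');t=ctrl.snapshot('top')
c=np.zeros((400,800,3),np.uint8); c[:,:400]=cv2.resize(a[180:330,250:400],(400,400)); c[:,400:]=cv2.resize(t[130:260,230:360],(400,400))
cv2.imwrite('pics/c1.png',c[:,:,::-1])
E
```

```text
t 1.8 tcp [0.5724 0.0709 0.1298] yaw 86.8 turn -0.2 gap 0.085 F [-0.4  1.3  0.1] tilt [-0.0013 -0.0005]
[ 0.3  0.6 99.8]
```

View pics/c1.png

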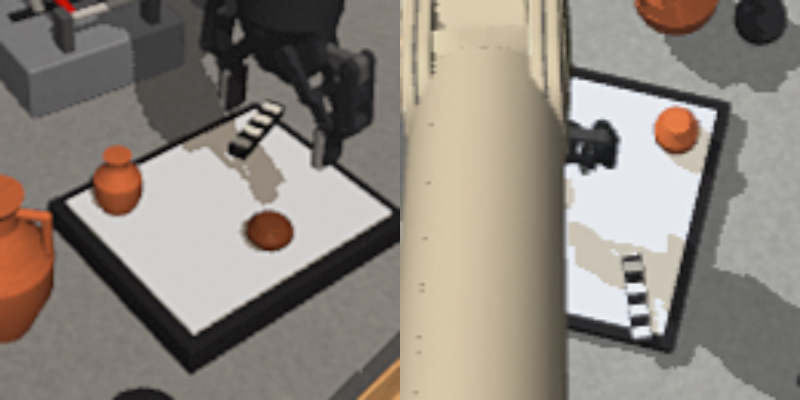

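The gripper stands above the whorl (left panel about (270,230)) with its fingers either side. The arm hides the whorl from the top camera. I descend and grip.

Emit:
{"api": "play_rows", "payload": {"series": [[0, 0.6, 30, 0, 85], [0, 0, 30, 0, 85], [0, 0, 20, 0, 85], [0, 0, 12, 0, 85], [0, 0, 6, 0, 70], [0, 0, 0, 0, 55], [0, 0, 0, 0, 40], [0, 0, 0, 0, 30], [0, 0, 0, 0, 30], [0, 0, 0, 0, 30]], "newtons": 25}}

```text
time_s: 2.9
tcp_pos: [0.5733, 0.0733, 0.0338]
tcp_rot: [0.082, 3.139, 0.001]
wrist_force: [-1.5, 0.5, 6.7]
finger_gap: 0.0376
gripper_force: 24.9
```

```bash
python3 to.py 87 .572 .0715 .03
```

```text
t 2.9 tcp [0.5733 0.0733 0.0338] yaw 87.0 turn -0.0 gap 0.0376 F [-1.5  0.5  6.7] tilt [0.0018 0.0008]
[ 1.2 -1.9  3.8]
```

Emit:
{"api": "play_rows", "payload": {"series": [[0, 0, 0, 0, 60], [0, 0, 0, 0, 60], [0, 0, 3, 0, 60], [0, 0, 0, 0, 50], [0, 0, 0, 0, 50]]}}

```text
time_s: 3.4
tcp_pos: [0.5724, 0.0729, 0.0293]
tcp_rot: [-0.083, -3.14, 0.0]
wrist_force: [0.0, -0.2, 0.6]
finger_gap: 0.0501
gripper_force: 0.0
```

Emit:
{"api": "play_rows", "payload": {"series": [[0, 0, 0, 0, 42], [0, 0, 0, 0, 42], [0, 0, 0, 0, 30], [0, 0, 0, 0, 30], [0, 0, 0, 0, 30]]}}

```text
time_s: 3.9
tcp_pos: [0.5726, 0.073, 0.0298]
tcp_rot: [0.083, 3.14, 0.0]
wrist_force: [-1.3, 0.0, 5.5]
finger_gap: 0.0376
gripper_force: 24.9
```

Emit:
{"api": "play_rows", "payload": {"series": [[0, 0, -4, 0, 30], [0, 0, -10, 0, 30], [0, 0, -20, 0, 30], [0, 0, -30, 0, 30], [0, 0, -36, 0, 30], [0, 0, 0, 0, 30]]}}

```text
time_s: 4.5
tcp_pos: [0.5754, 0.0732, 0.1352]
tcp_rot: [0.083, 3.132, 0.004]
wrist_force: [0.7, 0.8, -0.3]
finger_gap: 0.0378
gripper_force: 25.2
```

```bash
python3 to.py 87 .595 .287 .13  .595 .287 .005;python3 - <<'E'
from h import *
a=ctrl.snapshot('scene'); print(blobs(a,(3,100,50),(15,255,255),(300,150,405,315)))
cv2.imwrite('pics/c2.png',cv2.resize(a[130:330,250:450],(600,600))[:,:,::-1])
E
```

```text
t 4.5 tcp [0.5754 0.0732 0.1352] yaw 87.0 turn -0.0 gap 0.0378 F [ 0.7  0.8 -0.3] tilt [0.0082 0.0021]
[ -8.3 214.5   5.8]
[  1.   -0.3 125. ]
[(np.int32(164), array([351.5, 228.6]), ((351.0, 229.0), (14.0, 14.0), 90.0)), (np.int32(39), array([300.8, 249. ]), ((301.0, 249.0), (16.0, 2.0), 90.0))]
```

View pics/c2.png

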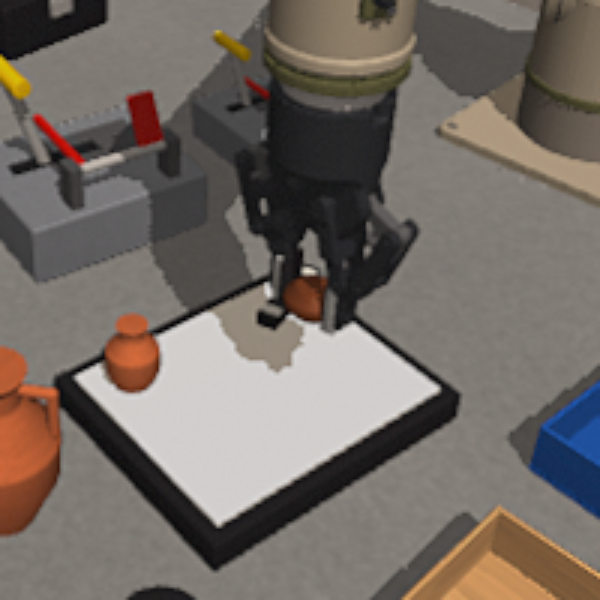

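The whorl is held between the fingers at about (312,297). I carry it to the near half of the finds tray.

Emit:
{"api": "play_rows", "payload": {"series": [[-2, 43, 0, 0, 30], [-2, 43, 0, 0, 30], [-2, 43, 0, 0, 30], [-2, 43, 0, 0, 30], [0, 43, 0, 0, 30], [0, 0, 30, 0, 30], [0, 0, 40, 0, 30], [0, 0, 30, 0, 30], [0, 0, 15, 0, 30], [0, 0, 0, 0, 30]]}}

```text
time_s: 5.55
tcp_pos: [0.5902, 0.2863, 0.012]
tcp_rot: [-0.083, -3.137, 0.004]
wrist_force: [-1.2, 0.3, 0.5]
finger_gap: 0.0378
gripper_force: 25.2
```

```bash
python3 to.py 87 .595 .287 .005
```

```text
t 5.55 tcp [0.5902 0.2863 0.012 ] yaw 87.0 turn -0.0 gap 0.0378 F [-1.2  0.3  0.5] tilt [-0.0039 -0.0023]
[-4.7  0.9  7. ]
```

Emit:
{"api": "play_rows", "payload": {"series": [[-3, 0, 3, 0, 30], [0, 0, 2, 0, 30], [0, 0, 1.5, 0, 30], [0, 0, 0, 0, 30], [0, 0, 0, 0, 30]]}}

```text
time_s: 6.05
tcp_pos: [0.595, 0.2872, 0.0086]
tcp_rot: [0.083, 3.14, 0.001]
wrist_force: [0.8, 0.9, -0.3]
finger_gap: 0.0375
gripper_force: 25.2
```

Emit:
{"api": "play_rows", "payload": {"series": [[0, 0, 1, 0, 30], [0, 0, 1, 0, 30], [0, 0, 1, 0, 30], [0, 0, 0, 0, 30]]}}

```text
time_s: 6.45
tcp_pos: [0.5947, 0.287, 0.0048]
tcp_rot: [-0.083, -3.14, 0.0]
wrist_force: [0.1, -0.4, 0.2]
finger_gap: 0.0373
gripper_force: 25.2
```

Emit:
{"api": "play_rows", "payload": {"series": [[0, 0, 1, 0, 30], [0, 0, 0, 0, 30], [0, 0, 0, 0, 30]]}}

```text
time_s: 6.75
tcp_pos: [0.5948, 0.2871, 0.004]
tcp_rot: [-0.083, -3.14, -0.0]
wrist_force: [0.3, 0.3, -0.6]
finger_gap: 0.0379
gripper_force: 25.2
```

Emit:
{"api": "play_rows", "payload": {"series": [[0, 0, 0.7, 0, 30], [0, 0, 0, 0, 30], [0, 0, 0, 0, 45], [0, 0, 0, 0, 60], [0, 0, 0, 0, 65], [0, 0, -10, 0, 65], [0, 0, -30, 0, 65], [0, 0, -40, 0, 65], [0, 0, -46, 0, 80], [0, 0, -5, 0, 80]]}}

```text
time_s: 7.75
tcp_pos: [0.5979, 0.2884, 0.142]
tcp_rot: [0.083, 3.132, 0.009]
wrist_force: [0.3, 0.3, 0.2]
finger_gap: 0.08
gripper_force: 0.0
```

Emit:
{"api": "play_rows", "payload": {"series": [[-6.3, -41.5, 0, 0, 80], [-6.3, -41.5, 0, 0, 80], [-6.3, -41.5, 0, 0, 80], [-6.3, -41.5, 0, 0, 80], [-6.3, -41.5, 0, 0, 80], [-6.3, -41.5, 0, 0, 80], [-6.3, -41.5, 0, 0, 80], [-6.3, -41.5, 0, 0, 80], [0, 0, 0, 0, 80], [0, 0, 0, 0, 80]]}}

```text
time_s: 8.75
tcp_pos: [0.6277, -0.0484, 0.1346]
tcp_rot: [0.087, 3.14, 0.0]
wrist_force: [0.2, 0.3, 0.9]
finger_gap: 0.0802
gripper_force: 0.0
```

```bash
python3 to.py 87 .6283 -.0468 .034;python3 - <<'E'
from h import *
t=ctrl.snapshot('top'); s=ctrl.snapshot('scene')
for n,i,b in(('top',t,(168,135,235,200)),('scene',s,(360,290,500,400))): print(n,[x for x in blobs(i,(3,140,40),(11,255,170),b)], proj(n,[[.595,.287,.016]]))
print(blobs(s,(3,100,50),(15,255,255),(275,225,405,315)))
E
```

```text
t 8.75 tcp [ 0.6277 -0.0484  0.1346] yaw 86.8 turn -0.2 gap 0.0802 F [0.2 0.3 0.9] tilt [ 0.0004 -0.    ]
[ -0.5   1.6 100.6]
top [(np.int32(129), array([202.8, 177.5]), ((203.0, 178.0), (12.0, 12.0), 90.0))] [[202.0153115  177.39001234]]
scene [(np.int32(329), array([431.9, 341.5]), ((431.5, 341.5), (19.0, 21.0), 90.0))] [[430.76795515 341.87255926]]
[(np.int32(358), array([293.7, 247.6]), ((293.5, 247.0), (26.0, 17.0), 90.0))]
```

The whorl lies in the finds tray where planned. The juglet is next.

Emit:
{"api": "play_rows", "payload": {"series": [[-0.5, 1.6, 30, 0, 80], [0, 0, 30, 0, 80], [0, 0, 24, 0, 80], [0, 0, 12, 0, 80], [0, 0, 5, 0, 80], [0, 0, 0, 0, 65], [0, 0, 0, 0, 50], [0, 0, 0, 0, 44], [0, 0, 0, 0, 30], [0, 0, 0, 0, 30]]}}

```text
time_s: 9.85
tcp_pos: [0.6291, -0.0455, 0.0347]
tcp_rot: [0.083, 3.139, 0.001]
wrist_force: [-2.5, -0.5, 6.6]
finger_gap: 0.0418
gripper_force: 25.0
```

Emit:
{"api": "play_rows", "payload": {"series": [[0, 0, 0, 0, 30], [0, 0, 0, 0, 30], [0, 0, 0, 0, 30]]}}

```text
time_s: 10.15
tcp_pos: [0.6291, -0.0455, 0.0347]
tcp_rot: [0.083, 3.139, 0.001]
wrist_force: [-1.3, 0.8, 6.0]
finger_gap: 0.0412
gripper_force: 25.0
```

Emit:
{"api": "play_rows", "payload": {"series": [[0, 0, -4, 0, 30], [0, 0, -10, 0, 30], [0, 0, -20, 0, 30], [0, 0, -30, 0, 30], [0, 0, -36, 0, 30], [-2, 30, 0, 0, 30], [-2, 42, 0, 0, 30], [-2, 42, 0, 0, 30], [-2, 42, 0, 0, 30], [-2, 42, 0, 0, 30]]}}

```text
time_s: 11.15
tcp_pos: [0.6488, 0.1533, 0.1343]
tcp_rot: [0.083, 3.14, 0.001]
wrist_force: [0.8, -0.7, -1.3]
finger_gap: 0.0413
gripper_force: 25.4
```

Emit:
{"api": "play_rows", "payload": {"series": [[-2, 42, 0, 0, 30], [-2, 42, 0, 0, 30], [-2, 32, 0, 0, 30], [0, 20, 0, 0, 30], [0, 0, 0, 0, 30], [0, 0, 0, 0, 30]]}}

```text
time_s: 11.75
tcp_pos: [0.662, 0.286, 0.1335]
tcp_rot: [0.083, 3.14, -0.002]
wrist_force: [0.4, -0.5, -0.7]
finger_gap: 0.0411
gripper_force: 25.4
```

```bash
python3 to.py 87 .662 .287 .009
```

```text
t 11.75 tcp [0.662  0.286  0.1335] yaw 87.0 turn -0.0 gap 0.0411 F [ 0.4 -0.5 -0.7] tilt [ 0.0002 -0.001 ]
[1.000e-01 1.100e+00 1.245e+02]
```

Emit:
{"api": "play_rows", "payload": {"series": [[0, 1, 30, 0, 30], [0, 0, 40, 0, 30], [0, 0, 30, 0, 30], [0, 0, 15, 0, 30], [0, 0, 4, 0, 30], [0, 0, 2, 0, 30], [0, 0, 1, 0, 30], [0, 0, 1, 0, 30], [0, 0, 0, 0, 30], [0, 0, 0, 0, 30]]}}

```text
time_s: 12.75
tcp_pos: [0.6621, 0.2884, 0.011]
tcp_rot: [0.082, 3.14, 0.001]
wrist_force: [0.3, -0.7, -0.4]
finger_gap: 0.0414
gripper_force: 25.5
```

Emit:
{"api": "play_rows", "payload": {"series": [[0, 0, 1, 0, 30], [0, 0, 0.8, 0, 30], [0, 0, 0, 0, 30], [0, 0, 0, 0, 30]]}}

```text
time_s: 13.15
tcp_pos: [0.6619, 0.2882, 0.0088]
tcp_rot: [0.083, 3.14, 0.0]
wrist_force: [-1.5, -0.2, 3.1]
finger_gap: 0.0408
gripper_force: 25.7
```

Emit:
{"api": "play_rows", "payload": {"series": [[0, 0, 0, 0, 50], [0, 0, 0, 0, 62], [0, 0, 0, 0, 65], [0, 0, -8, 0, 65], [0, 0, -25, 0, 65], [0, 0, -40, 0, 65], [0, 0, -45, 0, 65], [0, 0, -7, 0, 65], [19, -36, 0, 0, 65], [19, -36, 0, 0, 65]]}}

```text
time_s: 14.15
tcp_pos: [0.6197, 0.2183, 0.1339]
tcp_rot: [0.08, 3.14, 0.001]
wrist_force: [0.8, -0.4, 0.0]
finger_gap: 0.065
gripper_force: 0.0
```

Emit:
{"api": "play_rows", "payload": {"series": [[19, -36, 0, 0, 60], [19, -36, 0, 0, 60], [19, -36, 0, 0, 60], [19, -36, 0, 0, 60], [19, -36, 0, 0, 60], [19, -36, 0, 0, 60], [19, -36, 0, 0, 60], [0, 0, 0, -7.1, 60], [0, 0, 0, -7.1, 60], [0, 0, 0, 0, 60]]}}

```text
time_s: 15.15
tcp_pos: [0.4741, -0.0266, 0.134]
tcp_rot: [-0.308, 3.125, 0.001]
wrist_force: [-0.5, -0.3, -0.1]
finger_gap: 0.0602
gripper_force: 0.0
```

```bash
python3 to.py 101.3 .4739 -.0265 .031;python3 - <<'E'
from h import *
t=ctrl.snapshot('top'); s=ctrl.snapshot('scene')
for n,i,b in(('top',t,(168,135,235,200)),('scene',s,(360,290,500,400))): print(n,[x[:2] for x in blobs(i,(3,140,40),(11,255,255),b)], proj(n,[[.662,.288,.03]]))
c=np.zeros((400,800,3),np.uint8); c[:,:400]=cv2.resize(s[180:330,250:400],(400,400)); c[:,400:]=cv2.resize(t[130:290,160:320],(400,400))
cv2.imwrite('pics/c3.png',c[:,:,::-1])
E
```

```text
t 15.15 tcp [ 0.4741 -0.0266  0.134 ] yaw 101.3 turn -0.0 gap 0.0602 F [-0.5 -0.3 -0.1] tilt [0.0009 0.0005]
[  0.3   0.2 103. ]
top [(np.int32(173), array([204.4, 153.5])), (np.int32(130), array([202.8, 177.5]))] [[203.60687978 153.54196405]]
scene [(np.int32(330), array([431.9, 341.6])), (np.int32(634), array([414. , 361.6]))] [[413.04584847 361.73833414]]
```

View pics/c3.png

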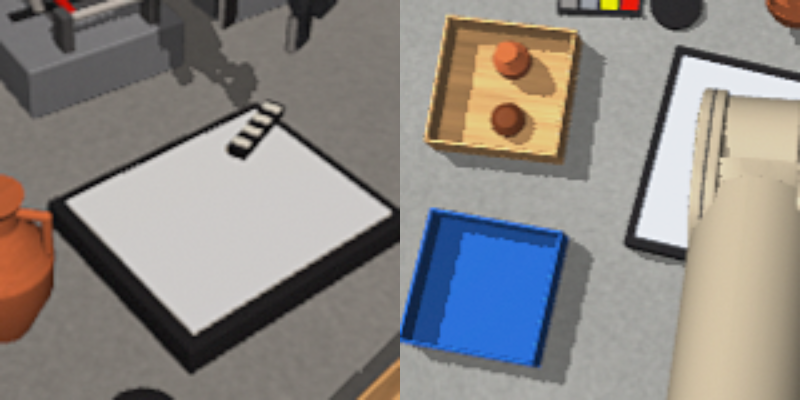

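Both finds stand upright in the wooden tray, with the juglet at right-panel (512,60) and the whorl at (507,120). The bar is still on the panel, so I pick it up now.

Emit:
{"api": "play_rows", "payload": {"series": [[0, 0, 30, 0, 60], [0, 0, 35, 0, 50], [0, 0, 22, 0, 40], [0, 0, 10, 0, 30], [0, 0, 4, 0, 30], [0, 0, 0, 0, 24], [0, 0, 0, 0, 10], [0, 0, 0, 0, 10], [0, 0, 0, 0, 10], [0, 0, 0, 0, 10]], "newtons": 35}}

```text
time_s: 16.25
tcp_pos: [0.4749, -0.0263, 0.0334]
tcp_rot: [-0.306, 3.125, 0.0]
wrist_force: [-2.0, -0.1, 6.2]
finger_gap: 0.0167
gripper_force: 36.1
```

Emit:
{"api": "play_rows", "payload": {"series": [[0, 0, -5, 0, 10], [0, 0, -15, 0, 10], [0, 0, -30, 0, 10], [0, 0, -30, 0, 10], [0, 0, -20, 0, 10], [1.5, 35, 0, 0, 10], [1.5, 40, 0, 0, 10], [1.5, 40, 0, 0, 10], [1.5, 40, 0, 0, 10], [1.5, 40, 0, 0, 10]]}}

```text
time_s: 17.25
tcp_pos: [0.4283, 0.1648, 0.133]
tcp_rot: [-0.306, 3.126, 0.0]
wrist_force: [0.8, -0.3, -0.0]
finger_gap: 0.0165
gripper_force: 35.3
```

Emit:
{"api": "play_rows", "payload": {"series": [[1.5, 40, 0, 0, 10], [1.5, 40, 0, 0, 10], [1.5, 40, 0, 0, 10], [0, 0, 0, 0, 10], [0, 0, 0, 0, 10]]}}

```text
time_s: 17.75
tcp_pos: [0.4008, 0.2807, 0.1326]
tcp_rot: [0.309, -3.126, 0.0]
wrist_force: [-1.1, -0.1, -0.6]
finger_gap: 0.017
gripper_force: 35.3
```

```bash
python3 to.py 101.3 .4013 .2818 .008
```

```text
t 17.75 tcp [0.4008 0.2807 0.1326] yaw 101.3 turn -0.0 gap 0.017 F [-1.1 -0.1 -0.6] tilt [-0.     -0.0003]
[ -0.7   1.  124.6]
```

Emit:
{"api": "play_rows", "payload": {"series": [[-0.5, 1, 30, 0, 10], [0, 0, 40, 0, 10], [0, 0, 30, 0, 10], [0, 0, 15, 0, 10], [0, 0, 6, 0, 10], [0, 0, 2, 0, 10], [0, 0, 1.5, 0, 10], [0, 0, 0, 0, 10], [0, 0, 0, 0, 10]]}}

```text
time_s: 18.65
tcp_pos: [0.4019, 0.2816, 0.0088]
tcp_rot: [-0.306, 3.126, 0.001]
wrist_force: [-0.1, 1.0, -0.9]
finger_gap: 0.0171
gripper_force: 35.3
```

Emit:
{"api": "play_rows", "payload": {"series": [[0, 0, 0, 0, 20], [0, 0, 0, 0, 35], [0, 0, 0, 0, 40], [0, 0, -10, 0, 40], [0, 0, -30, 0, 40], [0, 0, -45, 0, 20], [0, 0, -45, 0, 0], [0, 0, -45, 0, 0], [0, 0, -25, 0, 0], [0, 0, 0, 0, 0]]}}

```text
time_s: 19.65
tcp_pos: [0.403, 0.2825, 0.2129]
tcp_rot: [-0.305, 3.12, 0.007]
wrist_force: [0.2, 0.4, -0.5]
finger_gap: 0.0005
gripper_force: 0.0
```

```bash
python3 to.py 101.3 .4433 -.2554 .205; python3 to.py 167.5 .4433 -.2554 .205; python3 -c "
from cell import ctrl; print(ctrl.state()['q'].round(2))"
```

```text
t 19.65 tcp [0.403  0.2825 0.2129] yaw 101.2 turn -0.1 gap 0.0005 F [ 0.2  0.4 -0.5] tilt [0.0057 0.0049]
[  65.9 -535.4    5.4]
t 19.65 tcp [0.403  0.2825 0.2129] yaw 101.2 turn -66.3 gap 0.0005 F [ 0.2  0.4 -0.5] tilt [0.0057 0.0049]
[ 516.5 -155.7    5.4]
[-0.72  0.05  0.01  1.84 -0.    1.25  1.06]
```

Emit:
{"api": "play_rows", "payload": {"series": [[5.5, -44.6, 0, 0, 0], [5.5, -44.6, 0, 0, 0], [5.5, -44.6, 0, 0, 0], [5.5, -44.6, 0, 0, 0], [5.5, -44.6, 0, 0, 0], [5.5, -44.6, 0, 0, 0], [5.5, -44.6, 0, 0, 0], [5.5, -44.6, 0, 0, 0], [5.5, -44.6, 0, 0, 0], [5.5, -44.6, 0, 0, 0]]}}

```text
time_s: 20.65
tcp_pos: [0.4334, -0.1686, 0.2079]
tcp_rot: [-0.306, 3.127, 0.001]
wrist_force: [1.8, -0.1, -1.6]
finger_gap: -0.0002
gripper_force: 0.0
```

Emit:
{"api": "play_rows", "payload": {"series": [[5.5, -44.6, 0, 0, 0], [5.5, -44.6, 0, 0, 0], [0, 0, 0, 8.1, 0], [0, 0, 0, 8.1, 0], [0, 0, 0, 8.1, 0], [0, 0, 0, 8.1, 0], [0, 0, 0, 8.1, 0], [0, 0, 0, 8.1, 0], [0, 0, 0, 8.1, 0], [0, 0, 0, 8.1, 0]]}}

```text
time_s: 21.65
tcp_pos: [0.4401, -0.2563, 0.2076]
tcp_rot: [-1.425, -2.799, -0.0]
wrist_force: [0.4, 0.2, -0.1]
finger_gap: -0.0001
gripper_force: 0.0
```

Emit:
{"api": "play_rows", "payload": {"series": [[0, 0, 0, 8.1, 0], [0, 0, 0, 8.1, 0], [0, 0, 0, 8.1, 0], [0, 0, 0, 8.1, 0], [0, 0, 0, 8.1, 0], [0, 0, 0, 8.1, 0], [0, 0, 0, 0, 0], [0, 0, 0, 0, 0]]}}

```text
time_s: 22.45
tcp_pos: [0.4404, -0.2563, 0.2078]
tcp_rot: [-2.44, -1.978, 0.0]
wrist_force: [0.6, 0.2, -0.2]
finger_gap: -0.0001
gripper_force: 0.0
```

```bash
python3 to.py -12.5 .4433 -.2554 .118; python3 - <<'E'
from h import *
t=ctrl.snapshot('top'); s=ctrl.snapshot('scene')
c=np.zeros((400,800,3),np.uint8); c[:,:400]=cv2.resize(s[80:230,210:360],(400,400)); c[:,400:]=cv2.resize(t[140:300,160:320],(400,400))
cv2.imwrite('pics/c4.png',c[:,:,::-1])
E
```

```text
t 22.45 tcp [ 0.4404 -0.2563  0.2078] yaw -12.0 turn 0.5 gap -0.0001 F [ 0.6  0.2 -0.2] tilt [-0.0004  0.0004]
[ 1.5  2.7 89.8]
```

View pics/c4.png

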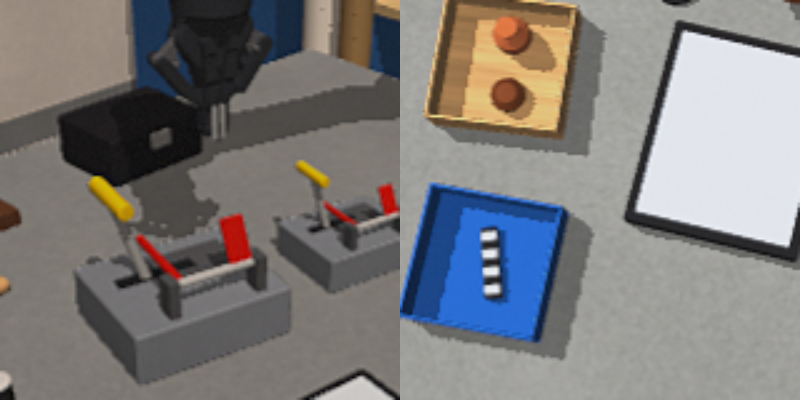

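The panel is empty: the bar is in the blue tray at (490,262), the pottery is in the wooden tray, and the catch is still closed. I lower the shut fingers beside the tab on its -y side and push.

Emit:
{"api": "play_rows", "payload": {"series": [[1.5, 2.7, 40, 0.5, 0], [0, 0, 30, 0, 0], [0, 0, 20, 0, 0], [0, 0, 0, 0, 0], [0, 0, 0, 0, 0]]}}

```text
time_s: 23.05
tcp_pos: [0.4436, -0.2558, 0.1185]
tcp_rot: [2.453, 1.963, -0.0]
wrist_force: [0.2, 0.2, -0.4]
finger_gap: -0.0003
gripper_force: 0.0
```

Emit:
{"api": "play_rows", "payload": {"series": [[6, 0, 0, 0, 0], [8, 0, 0, 0, 0], [8, 0, 0, 0, 0], [8, 0, 0, 0, 0], [8, 0, 0, 0, 0], [8, 0, 0, 0, 0], [6, 0, 0, 0, 0], [0, 0, 0, 0, 0]]}}

```text
time_s: 23.85
tcp_pos: [0.4551, -0.2037, 0.1178]
tcp_rot: [-2.452, -1.963, -0.0]
wrist_force: [-0.0, 0.3, -1.1]
finger_gap: -0.0001
gripper_force: 0.0
```

```bash
python3 to.py -12.5 .4565 -.1959 .118;  python3 - <<'E'
from h import *
s=ctrl.snapshot('scene'); print([x[:2] for x in blobs(s,(0,200,120),(2,255,255),(230,120,370,220))])
# predicted scene pixels of catch: arm tip / tab top for several angles
a=np.radians(-12.5);B=lambda x,y,z:[.4812+x*np.cos(a)-y*np.sin(a),-.2689+x*np.sin(a)+y*np.cos(a),z]
for th in(0,.75,1.,1.3):
    print(th,proj('scene',[B(.028,.055-.05*np.cos(th),.092+.05*np.sin(th)),B(-.04,.055+.03*np.sin(th-.5),.092+.03*np.cos(th-.5))]).round(1).tolist())
E
```

```text
t 23.85 tcp [ 0.4551 -0.2037  0.1178] yaw -12.6 turn -0.1 gap -0.0001 F [-0.   0.3 -1.1] tilt [-0.0005  0.0007]
[ 7.9 -0.3 -0.2]
[(np.int32(102), array([272.3, 168.1])), (np.int32(45), array([355.1, 154.4])), (np.int32(17), array([336.6, 159.8])), (np.int32(18), array([304.7, 169.1]))]
0 [[268.0, 177.1], [296.3, 167.6]]
0.75 [[269.8, 168.2], [300.6, 170.2]]
1.0 [[271.3, 167.1], [302.0, 172.3]]
1.3 [[273.8, 167.3], [303.5, 175.3]]
```

The catch has partly turned. I keep pushing towards the stop.

Emit:
{"api": "play_rows", "payload": {"series": [[4, 0, 0, 0, 0], [4, 0, 0, 0, 0], [3, 0, 0, 0, 0], [0, 0, 0, 0, 0], [0, 0, 0, 0, 0]]}}

```text
time_s: 24.4
tcp_pos: [0.4575, -0.1938, 0.118]
tcp_rot: [-2.453, -1.962, -0.001]
wrist_force: [-0.0, 0.2, 0.1]
finger_gap: 0.0002
gripper_force: 0.0
```

```bash
python3 to.py -12.5 .4565 -.1959 .118
```

```text
t 24.4 tcp [ 0.4575 -0.1938  0.118 ] yaw -12.7 turn -0.2 gap 0.0002 F [-0.   0.2  0.1] tilt [0.0001 0.0005]
[-2.3 -0.5 -0. ]
```

Emit:
{"api": "play_rows", "payload": {"series": [[3, 0, 0, 0, 0], [3, 0, 0, 0, 0], [2, 0, 0, 0, 0], [0, 0, 0, 0, 0], [0, 0, 0, 0, 0]]}}

```text
time_s: 24.9
tcp_pos: [0.4586, -0.1893, 0.1184]
tcp_rot: [2.454, 1.957, -0.003]
wrist_force: [-3.2, -11.7, 2.7]
finger_gap: 0.0003
gripper_force: 5.3
```

```bash
python3 - <<'E'
from h import *
s=ctrl.snapshot('scene'); print([x[:2] for x in blobs(s,(0,170,90),(3,255,255),(230,120,370,220),8)])
cv2.imwrite('pics/c5.png',cv2.resize(s[100:220,220:340],(600,600),interpolation=cv2.INTER_CUBIC)[:,:,::-1])
E
```

```text
[(np.int32(50), array([355.1, 154.3])), (np.int32(118), array([274.6, 167.6])), (np.int32(24), array([337.1, 160. ])), (np.int32(32), array([305.1, 174.7]))]
```

View pics/c5.png

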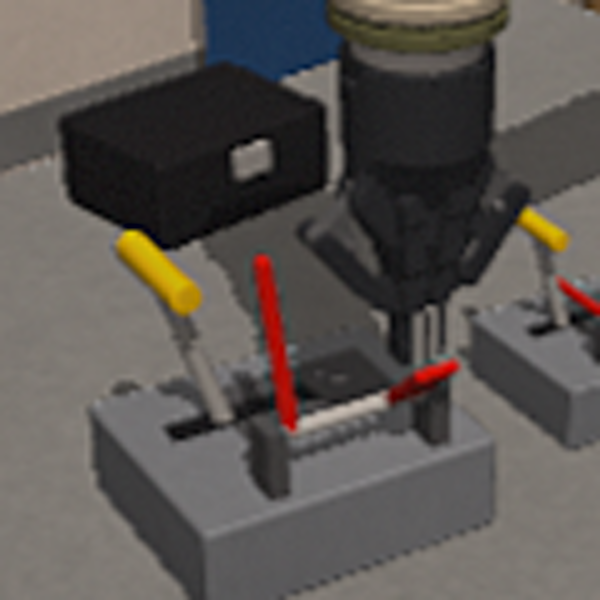

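The red arm stands up, (262,262) to (290,425), and the tab leans to +y at (430,378). The 12 N push shows it is at its stop. I retreat upwards and move over the yellow grip, clear of the stem.

Emit:
{"api": "play_rows", "payload": {"series": [[-8, 0, 0, 0, 0], [-10, 0, 0, 0, 0], [0, 0, -30, 0, 0], [0, 0, -45, 0, 0], [0, 0, -45, 0, 0], [0, 0, 0, 0, 40], [-24, 25, 0, 0, 50], [-24, 25, 0, 0, 50], [-24, 25, 0, 0, 50], [-24, 25, 0, 0, 50]]}}

```text
time_s: 25.95
tcp_pos: [0.5326, -0.3203, 0.2373]
tcp_rot: [-2.452, -1.963, -0.001]
wrist_force: [0.4, 0.6, 1.6]
finger_gap: 0.0503
gripper_force: 0.0
```

Emit:
{"api": "play_rows", "payload": {"series": [[0, 0, 0, 0, 50], [0, 0, 0, 0, 50]]}}

```text
time_s: 26.15
tcp_pos: [0.5312, -0.3201, 0.2369]
tcp_rot: [-2.454, -1.96, 0.002]
wrist_force: [0.1, 0.6, 0.1]
finger_gap: 0.05
gripper_force: 0.0
```

```bash
python3 to.py -12.5 .5336 -.3214 .143;  python3 - <<'E'
from h import *
s=ctrl.snapshot('scene'); print([x[:2] for x in blobs(s,(0,170,90),(3,255,255),(230,120,320,220),8)],[x[:2] for x in blobs(s,(22,150,100),(33,255,255),(220,130,310,190))])
E
```

```text
t 26.15 tcp [ 0.5312 -0.3201  0.2369] yaw -12.8 turn -0.3 gap 0.05 F [0.1 0.6 0.1] tilt [-0.0019  0.0001]
[-0.7  2.8 93.9]
[(np.int32(108), array([274.7, 168.5])), (np.int32(25), array([306.4, 174.1]))] [(np.int32(128), array([251.1, 153.7]))]
```

Emit:
{"api": "play_rows", "payload": {"series": [[-0.7, 2.8, 40, 0, 50], [0, 0, 34, 0, 50], [0, 0, 20, 0, 50], [0, 0, 0, 0, 35], [0, 0, 0, 0, 24], [0, 0, 0, 0, 10], [0, 0, 0, 0, 10], [0, 0, 0, 0, 10]], "newtons": 35}}

```text
time_s: 27.0
tcp_pos: [0.5331, -0.3202, 0.1456]
tcp_rot: [-2.452, -1.96, -0.001]
wrist_force: [-9.9, 5.7, 4.8]
finger_gap: 0.017
gripper_force: 34.1
```

Emit:
{"api": "play_rows", "payload": {"series": [[0, -10.6, -2.7, 0, 10], [0, -10.9, -1.7, 0, 10], [0, -11, -0.5, 0, 10], [0, 0, 0, 0, 10]]}}

```text
time_s: 27.4
tcp_pos: [0.5049, -0.3136, 0.1527]
tcp_rot: [2.448, 1.959, 0.01]
wrist_force: [5.2, 1.2, 9.6]
finger_gap: 0.0165
gripper_force: 34.7
```

Emit:
{"api": "play_rows", "payload": {"series": [[0, -11, 0.5, 0, 10], [0, -10.9, 1.7, 0, 10], [0, -10.6, 2.7, 0, 10], [0, -10.3, 3.8, 0, 10], [0, 0, 0, 0, 10], [0, 0, 0, 0, 10]]}}

```text
time_s: 28.0
tcp_pos: [0.4631, -0.3039, 0.143]
tcp_rot: [2.449, 1.961, 0.009]
wrist_force: [3.2, 3.5, 8.7]
finger_gap: 0.0169
gripper_force: 37.1
```

```bash
python3 to.py -12.5 .4601 -.3053 .1393
```

```text
t 28.0 tcp [ 0.4631 -0.3039  0.143 ] yaw -12.6 turn -0.1 gap 0.0169 F [3.2 3.5 8.7] tilt [ 0.0072 -0.0001]
[-2.  -2.7  3.7]
```

Emit:
{"api": "play_rows", "payload": {"series": [[0, -3, 1, 0, 10], [0, -2, 1, 0, 10], [0, 0, 0, 0, 10], [0, 0, 0, 0, 10]]}}

```text
time_s: 28.4
tcp_pos: [0.4589, -0.303, 0.1411]
tcp_rot: [2.448, 1.96, 0.009]
wrist_force: [6.1, 2.0, 6.5]
finger_gap: 0.0164
gripper_force: 37.1
```

Emit:
{"api": "play_rows", "payload": {"series": [[0, -2.5, 1, 0, 10], [0, -2.5, 1, 0, 10], [0, 0, 0, 0, 10], [0, 0, 0, 0, 10]]}}

```text
time_s: 28.8
tcp_pos: [0.4582, -0.3029, 0.1408]
tcp_rot: [2.44, 1.956, 0.016]
wrist_force: [21.7, -2.1, 4.8]
finger_gap: 0.0166
gripper_force: 37.3
```

```bash
python3 to.py -12.5 .4601 -.3053 .1393;  python3 - <<'E'
from h import *
s=ctrl.snapshot('scene');t=ctrl.snapshot('top'); print([x[:2] for x in blobs(s,(0,170,90),(3,255,255),(230,120,320,220),8)],[x[:2] for x in blobs(s,(22,150,100),(33,255,255),(220,100,310,200),8)])
c=np.zeros((400,800,3),np.uint8); c[:,:400]=cv2.resize(s[90:220,210:340],(400,400)); c[:,400:]=cv2.resize(t,(400,250)).repeat(2,0)[:400] if 0 else cv2.resize(t[130:330,240:440],(400,400))
cv2.imwrite('pics/c6.png',c[:,:,::-1])
E
```

```text
t 28.8 tcp [ 0.4582 -0.3029  0.1408] yaw -12.6 turn -0.1 gap 0.0166 F [21.7 -2.1  4.8] tilt [ 0.0165 -0.0046]
[-2.   2.4  1.6]
[(np.int32(113), array([274.7, 168.3])), (np.int32(25), array([306.4, 174.1]))] [(np.int32(96), array([278.8, 149.3]))]
```

View pics/c6.png

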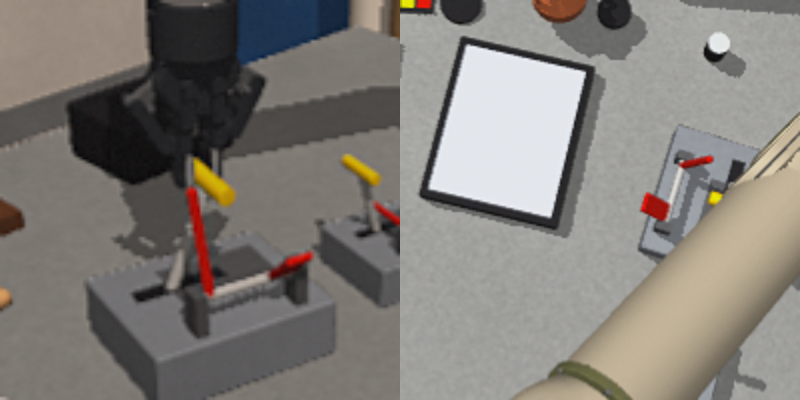

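The lever is on its front stop: the push rose to about 21 N with no more travel. It is still gripped at (212,185), the catch is over and the panel is blank, so I hand in.

```bash
python3 -c "
from cell import ctrl; print(ctrl.hand_in())"
```

```text
the job is handed in; nothing more can be done
None
```

The job is handed in after about 29 s of robot time: both pottery finds are in the wooden tray, the scale bar is in the blue tray, the catch is flipped to its stop, and the gripper is still holding the lever at full pull with about 21 N; the verdict was not shown.

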